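Weigh a boxed lantern order and send it down the dispatch chute

TASK

Make the counter scale readable from its front: swivel its display head square to the front of the scale and lean it back 30 degrees from upright. Then lay the long low carton flat in the middle of the weighing plate, leave it there untouched for a couple of seconds to be weighed, and push it along the plate over the far edge so that it drops into the chute and comes to rest in the tote below. Do not carry it over the chute or tote, and leave the other goods on the counter where they are.

Things in the scene. Friction and masses are not known exactly. Their poses are not given: they have to be found in the camera images.
- display_swivel (a joint): rad; swivel of the scale's display head about the vertical column axis, counter-clockwise from above positive. 0 = the screen faces square to the front of the scale (plate -x direction). Range -1.4 to 1.4; friction (0.2 N m) holds it wherever it is left.
- display_tilt (a joint): rad; lean of the display head about the level hinge at its foot. 0 = panel upright, positive = its top leans back, away from the side the screen faces, so that the screen looks upward; 0.524 = 30 degrees. Range -0.1 to 1.0; friction (0.28 N m) holds it wherever it is left.
- display_hinge (a point): the point where the swivel axis and the tilt axis of the display head cross, 64 mm above the plate's upper face, beside the plate (30 mm towards the far side and 170 mm to the left of the plate's centre in the scale's axes). It turns with the swivel only: its x points out of the back of the head, y along the tilt axis, z up. Below it is a 27 mm column, round it a small black fork.
- display_top (a point): middle of the upper edge of the display head, 89 mm above the hinge. It turns with the head: x out of the back, y along the width, z up through the upper edge. The head is a flat box 26 mm thick (x), 130 mm wide (y), 78 mm high (z), grey with a dark front carrying a screen and a row of five keys; it can be pinched over its upper edge.
- plate_center (a point): centre of the upper face of the scale's stainless weighing plate, 180 mm (its x) by 210 mm (its y), about 180 mm above the counter; the scale stands on a plywood riser. x points away from the front towards the chute, y to the left (to the display column), z up.
- plate_edge (a point): middle of the plate's far edge, at its upper face, 90 mm in x from the plate's centre; same axes as the plate's centre. Beyond it lies the chute.
- chute_lip (a point): middle of the upper lip of the sheet-steel chute, 6 mm beyond and 22 mm below the plate's far edge, same axes. The chute slopes down along x at 42 degrees over 105 mm, 170 mm wide inside, smooth so that cartons slide; its side walls rise to 15 mm above the plate's face. Its foot overhangs an open grey tote, inside 210 (x) by 248 mm (y), walls 60 mm high, centre about 194 mm beyond this lip.
- carton_long_mid (a point): centre of the long low carton to be weighed and sent: plain closed brown cardboard box, 112 mm long (x), 60 mm wide (y), 48 mm high (z), about 0.3 kg, lying on the counter.
- carton_cube_mid (a point): centre of a nearly cubic brown carton, 72 x 72 x 68 mm, a bystander.
- carton_flat_mid (a point): centre of a thin brown carton, 105 x 90 mm and only 26 mm high, a bystander.
- lantern_small: small six-sided brass lantern, 72 mm wide, 175 mm high, a bystander; origin at the centre of its foot.
- tape_roll: roll of brown tape lying flat, 96 mm across, 36 mm high, a bystander; origin at the centre of its underside.
- star_ornament: flat eight-pointed brass star, 72 mm across, 6 mm thick (12 mm at its middle), a bystander; origin at the centre of its underside.
Not all that is in view belongs to the job. What is shaped like the part that bears carton_long_mid but blue is not meant.

How it is judged:
On the way, in this order (a step that is already met when the one before it is completed fails the run):
1. the display head is square to the front of the scale (within 8 degrees) and leans back 30 degrees (within 8) (value of joint display_swivel between -0.14 and 0.14 rad and value of joint display_tilt between 0.384 and 0.664 rad), for 0.3 s.
2. the long carton lies flat and still on the plate, its centre within 45 mm of the plate's centre, untouched by the robot for 1.5 s (horizontal distance between carton_long_mid and plate_center below 0.045 m and z of carton_long_mid in the frame of plate_center between 0.015 and 0.032 m and angle between carton_long_mid's own z axis and vertical below 0.12 rad and contact force between each of the arm, the fingers and carton_long below 0.3 N), for 1.5 s.
3. the long carton goes over the plate's far edge into the chute (x of carton_long_mid in the frame of plate_edge between 0.012 and 0.12 m and y of carton_long_mid in the frame of plate_edge between -0.07 and 0.07 m and z of carton_long_mid in the frame of plate_edge below 0.03 m).
At the end, for the whole second after the job is handed in: The long carton rests inside the tote (its centre within the tote's inner walls and no more than 62 mm above its floor), and the display head is still square to the front of the scale within 8 degrees and leans back 30 degrees within 8 (all of step 1 and x of carton_long_mid in the frame of plate_edge between 0.095 and 0.31 m and y of carton_long_mid in the frame of plate_edge between -0.13 and 0.13 m and z of carton_long_mid in the frame of plate_edge below -0.114 m and linear speed of carton_long below 0.02 m/s); the robot touches nothing.
It fails at once if the long carton is carried over the chute or tote (beyond the plate's far edge its centre stays below 55 mm above the plate's face) (x of carton_long_mid in the frame of plate_edge between 0 and 0.34 m and y of carton_long_mid in the frame of plate_edge between -0.13 and 0.13 m and z of carton_long_mid in the frame of plate_edge above 0.055 m).
It fails at once if another carton is moved by more than 30 mm (distance of any of carton_cube_mid, carton_flat_mid from where it was at the start of the episode above 0.03 m).
It fails at once if the small lantern, the tape roll or the star is moved by more than 30 mm (distance of any of lantern_small, tape_roll, star_ornament from where it was at the start of the episode above 0.03 m).
It also fails if it takes over 72 s, if anything falls off the work surface, if the arm or the gripper's body presses on something with over 40 N, if the wrist force passes 120 N, or if a joint passes its speed limit or range.

ROBOT

A 6-joint arm with a two-finger parallel gripper is mounted at the origin on the work surface. World frame = base frame: x ahead of the robot, y to its left, z up, the work surface at z = 0. Lengths are in m, angles in rad, forces in N, time in s.
With the tool pointing down it reaches from about 0.275 to 0.975 m from the base axis. Payload 8.4 kg.
Tool frame: the origin (TCP) lies midway between the tips of the shut fingers; the grasp point (between the pads) lies 19 mm behind it; z points along the fingers, y is the direction in which the jaws open and shut (so a half turn about z gives the same grasp; the last joint's range is limited). The gripper opens to 92 mm and grips with 3 to 60 N. Pads are 20 mm wide; open, the fingers measure 128 mm over their backs; the gripper's body (75 mm by 189 mm) begins 69 mm behind the grasp point.
Start: joints at [-1.254, 0.353, 1.633, -0, 1.155, -0.002], TCP at [0.196, -0.594, 0.215] pointing down, gripper open.
Joint ranges: [-2.63, 2.63], [-0.92, 2.1], [0.06, 2.66], [-1.3, 4.44], [0, 2.69], [-3.02, 3.02]. Speed limits (rad/s): [2.22, 2.22, 2.79, 3.14, 3.14, 3.14].

INTERFACE

Orientations are given as a unit quaternion [w, x, y, z].
In Python, from cell import r, hand, read_camera, boxes_of, spot_point gives the robot as it stands. Calls block until the motion is done:
- r.move_ptp(position, orientation): joint-space move of the TCP to a pose.
- r.move_linear(position, orientation=None, vel=0.15, f_stop=None): straight line of the TCP; orientation=None keeps the orientation; vel is the mean speed in m/s. With f_stop (N) it stops when the force on the tool has changed by that much, and returns True; else False.
- r.goto_joints(angles): joint-space move.
- hand.open_gripper() and hand.grasp(newtons=None): open the fingers fully, or close them until they stop; newtons is the grip in N (None keeps the last).
- r.hold(seconds).
- r.inverse_kinematics(position, orientation): joint angles nearest the present ones, or None.
- r.sense(): the state.
- read_camera(name): name is "scene" or "side" or "wrist"; returns a dict with "frame" (420x560x3 uint8, red, green, blue), "range_z" (420x560 float32, m along the optical axis (not along the pixel's ray), 0 where there is no reading), "intrinsics" (3x3 intrinsics, pixels), "R" (3x3) and "t" (3): a world point X has camera coordinates R X + t. Camera axes: x right, y down, z forward; pixel columns grow to the right and rows downward; lengths in m; the calibration is good to about 2 mm. A picture is of the moment at which its call begins.
A pose or a line that the arm cannot do raises r.PlanningError and nothing moves.
- r.job_done(): hands the job in, once; it reports no verdict.
Trained networks look in the newest picture that a camera, given by its name, has taken for a name from the list of things; names that differ only in an ending like _2 or _b are one class to them, and where a whole thing is asked for, a point or a joint stands for the part that bears it (a point fixed in the world has none). Each returns a list of dicts, best first, with "score" (0 to 1); they miss things now and then, are a little off and sometimes report something else, mostly with a low value. They report only what shows in the picture. A call takes as long as a camera call. They do not tell look-alikes from the thing itself.
- boxes_of(thing, camera): "at" ([row, column] as shares, 0 to 1, of the picture: columns of its width, rows of its height, amid what is visible of it).
- spot_point(thing, camera): "at" ([row, column] as shares, 0 to 1, of the picture: columns of its width, rows of its height: a listed point, or the origin of a listed thing).
The state is a dict: "time_s": time; "joint_pos": joint angles; "dq": joint speeds; "joint_efforts": joint torques, N m; "tcp_pos": TCP position; "orientation": TCP orientation; "ft_force": force on the tool from outside, world axes, zero at the start; "wrist_torque": the same for the moment, N m; "grip_width": finger opening in m.
Only numpy, scipy, OpenCV 4.12 (cv2) and the standard library are available. Lean on these libraries where they do the work, as an engineer would, in place of code of your own. Each camera call takes 0.05 s, during which the arm holds its last target.

## Working session

There is one attempt and no reset: what is moved stays moved. The work goes in short steps, each a Python script; the robot and the scene stay as the last script left them, time stands still between calls to the robot, and variables do not carry over. Pictures are saved under pics/ and viewed, and the job is handed in when it is done.

```bash
ls; mkdir -p pics; cat > h.py <<'E'
import numpy as np, cv2
from cell import r, hand, read_camera, boxes_of, spot_point
def snap(cam,fn=None):
    d=read_camera(cam)
    if fn: cv2.imwrite('pics/'+fn,cv2.cvtColor(d['frame'],cv2.COLOR_RGB2BGR))
    return d
def world(d):
    z=d['range_z']; K=d['intrinsics']; h,w=z.shape
    u,v=np.meshgrid(np.arange(w),np.arange(h))
    P=np.stack([(u-K[0,2])/K[0,0]*z,(v-K[1,2])/K[1,1]*z,z],-1)
    W=(P-d['t'])@d['R']
    W[z==0]=np.nan
    return W
def proj(d,X):
    c=d['R']@np.asarray(X)+d['t']; p=d['intrinsics']@c; return p[:2]/p[2]
E
python3 - <<'E'
from h import *
names=['display_hinge','display_top','plate_center','plate_edge','chute_lip','carton_long_mid','carton_cube_mid','carton_flat_mid','lantern_small','tape_roll','star_ornament']
for c in ['scene','side','wrist']:
    d=snap(c,c+'0.png'); W=world(d); np.savez(c+'0.npz',**d)
    print(c,'campos',(-d['R'].T@d['t']).round(3))
    for n in names:
        for o in spot_point(n,c)[:3]:
            rr,cc=o['at'][0]*420,o['at'][1]*560
            i,j=min(int(rr),419),min(int(cc),559)
            print(n,round(o['score'],2),(round(cc),round(rr)),W[i,j].round(3))
print(r.sense())
E
```

```text
pics
scene campos [1.605 0.289 1.172]
display_hinge 0.79 (358, 231) [0.583 0.248 0.257]
display_top 0.76 (358, 210) [0.576 0.239 0.332]
plate_center 0.59 (306, 232) [0.556 0.074 0.178]
chute_lip 0.64 (302, 252) [0.625 0.083 0.15 ]
carton_long_mid 0.66 (195, 222) [ 0.502 -0.383  0.044]
carton_long_mid 0.48 (321, 228) [0.528 0.124 0.181]
carton_cube_mid 0.98 (209, 249) [ 0.639 -0.258  0.07 ]
carton_cube_mid 0.43 (198, 198) [ 0.305 -0.475 -0.001]
carton_flat_mid 0.72 (242, 229) [ 0.463 -0.204  0.024]
carton_flat_mid 0.69 (357, 227) [0.586 0.245 0.276]
lantern_small 0.9 (222, 288) [ 0.774 -0.155  0.04 ]
tape_roll 0.86 (195, 202) [ 0.368 -0.45   0.031]
star_ornament 0.69 (397, 278) [0.506 0.411 0.005]
side campos [0.252 1.329 1.092]
display_hinge 0.61 (248, 240) [0.564 0.275 0.267]
display_hinge 0.28 (266, 345) [0.485 0.429 0.014]
display_top 0.96 (244, 218) [0.578 0.265 0.332]
display_top 0.63 (237, 231) [0.585 0.307 0.316]
plate_center 0.55 (267, 223) [0.562 0.062 0.18 ]
plate_edge 0.92 (241, 222) [0.581 0.286 0.332]
chute_lip 0.71 (240, 232) [0.58  0.303 0.31 ]
carton_long_mid 0.84 (30
[... 319 characters left out ...]
  0.385]
{'time_s': 1.8, 'joint_pos': array([-1.25439047e+00,  3.53014369e-01,  1.63340245e+00,  1.07912176e-05,
        1.15518335e+00, -2.38872671e-03]), 'dq': array([ 0.00078195,  0.00097274, -0.00046185, -0.00055778, -0.00076334,
       -0.00077144]), 'joint_efforts': array([-1.15919200e-03, -5.93756998e+01, -3.34568131e+01,  6.95450557e-02,
        1.56156899e-02, -4.97047182e-06]), 'tcp_pos': array([ 0.1959006 , -0.59351063,  0.21457293]), 'orientation': array([-4.48468288e-06,  9.87323472e-01,  1.58721018e-01,  4.28776473e-06]), 'ft_force': array([-0.05375125, -0.21469369,  0.03840399]), 'wrist_torque': array([ 0.05688421, -0.04970919,  0.01220027]), 'grip_width': 0.09194057668346987}
```

View pics/scene0.png

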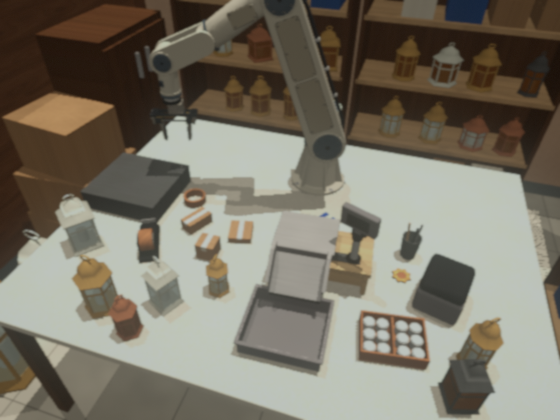

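View pics/side0.png

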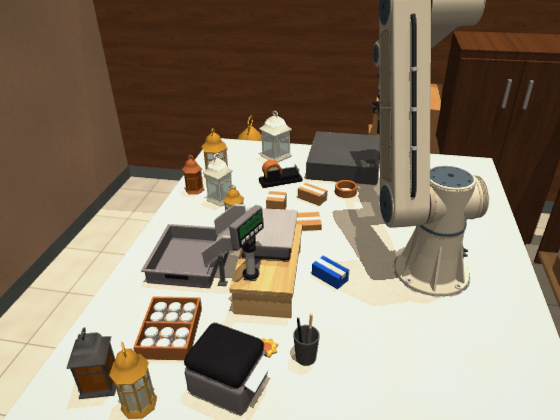

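```bash
python3 - <<'E'
import cv2
a=cv2.imread('pics/scene0.png');b=cv2.imread('pics/side0.png')
cv2.imwrite('pics/crop0s.png',cv2.resize(a[170:320,170:430],None,fx=3,fy=3,interpolation=2))
cv2.imwrite('pics/crop0d.png',cv2.resize(b[170:320,160:360],None,fx=4,fy=4,interpolation=2))
E
```

```text
(no output)
```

View pics/crop0s.png

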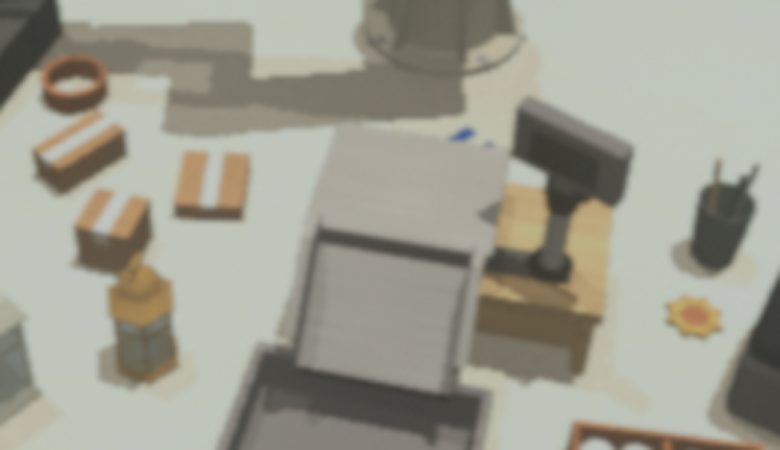

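View pics/crop0d.png

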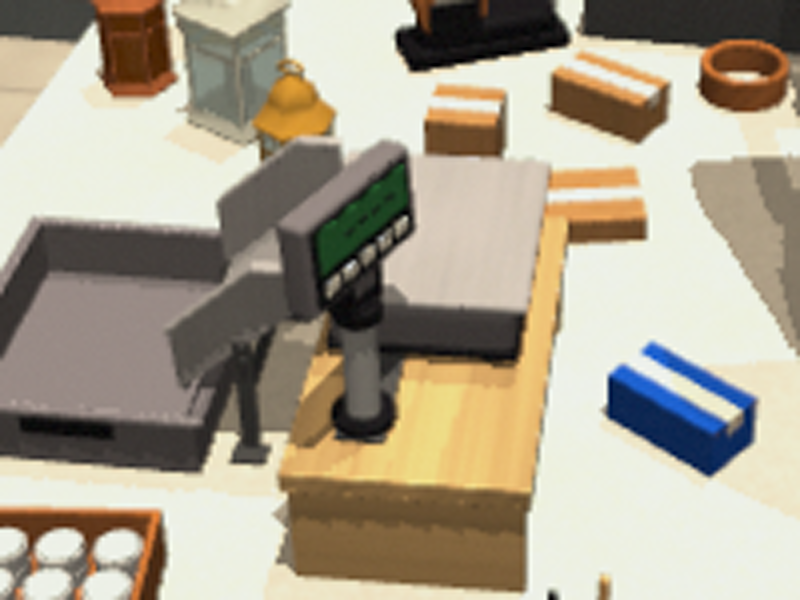

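Candidates for the long carton: brown at scene (195,220) / side (310,194), and blue at side (328,271). The brown one fits, because blue is excluded by the task, and the cube at (208,247) and the flat at (241,230) are bystanders. The crops confirm this. Next I measure it from depth.

```bash
python3 - <<'E'
from h import *
S={c:dict(np.load(c+'0.npz')) for c in ['scene','side']}
W={c:world(S[c]) for c in S}
def pts(f):
    return np.concatenate([W[c][f(W[c])] for c in W])
def rect(p,n):
    p=p[:,:2]; b=cv2.minAreaRect((p*1000).astype(np.float32)); print(n,len(p),'center',np.round(b[0],1),'size',np.round(b[1],1),'ang',round(b[2],1))
x=lambda w:w[...,0];y=lambda w:w[...,1];z=lambda w:w[...,2]
for c in W:
    w=W[c]; m=(x(w)>.42)&(x(w)<.68)&(y(w)>-.1)&(y(w)<.2)&(abs(z(w)-.18)<.006)
    n,l,st,_=cv2.connectedComponentsWithStats(m.astype(np.uint8)); k=1+st[1:,4].argmax(); m=l==k
    print(c,np.median(z(w)[m])); rect(w[m],'plate '+c)
    m=(abs(x(w)-.49)<.1)&(abs(y(w)+.38)<.09)&(abs(z(w)-.048)<.005); m&=(y(w)<-.29)
    n,l,st,_=cv2.connectedComponentsWithStats(m.astype(np.uint8)); k=1+st[1:,4].argmax(); m=l==k
    print(np.median(z(w)[m])); rect(w[m],'long '+c)
    m=(abs(x(w)-.58)<.12)&(abs(y(w)-.25)<.1)&(z(w)>.262)&(z(w)<.36)
    p=w[m]; print(c,'head',len(p),p.min(0),p.max(0)); rect(p[p[:,2]>.27],'head')
    for i in range(3):
        best=None;rng=np.random.default_rng(0)
        if len(p)<30: break
        for _ in range(500):
            a,b,cc=p[rng.choice(len(p),3,False)]; nn=np.cross(b-a,cc-a); 
            if np.linalg.norm(nn)<1e-7: continue
            nn/=np.linalg.norm(nn); inl=abs((p-a)@nn)<.003
            if best is None or inl.sum()>best.sum(): best=inl
        q=p[best]; ce=q.mean(0); nn=np.linalg.svd(q-ce)[2][2]; print('plane',best.sum(),ce.round(3),nn.round(3)); p=p[~best]
E
```

```text
scene 0.17840611343585813
plate scene 2124 center [560.4  81.3] size [193.9 211.5] ang 5.4
0.046622083640064045
long scene 269 center [ 470.9 -393. ] size [ 66.4 116.1] ang 64.7
scene head 847 [0.54618545 0.18775693 0.26226502] [0.61432339 0.3143049  0.33595023]
head 784 center [578.1 251.1] size [130.7  30.7] ang 68.0
plane 536 [0.588 0.25  0.299] [ 0.932 -0.361 -0.033]
plane 167 [0.577 0.253 0.331] [-0.059  0.021 -0.998]
plane 65 [0.588 0.249 0.296] [ 0.914 -0.361 -0.184]
side 0.17934281828276494
plate side 1314 center [522.4  79. ] size [123.4 216.4] ang 5.7
0.047771708712091035
long side 206 center [ 467.  -393.7] size [ 71.5 119.3] ang 62.3
side head 914 [0.53615537 0.19202732 0.26228428] [0.60773026 0.31686234 0.33575873]
head 848 center [570.9 253.5] size [133.1  33.6] ang 68.7
plane 558 [0.562 0.261 0.3  ] [ 0.926 -0.37  -0.071]
plane 180 [0.576 0.254 0.332] [ 0.036 -0.017  0.999]
plane 109 [0.596 0.31  0.296] [ 0.355  0.935 -0.024]
```

```bash
cat >> h.py <<'E'
from scipy.spatial.transform import Rotation as Ro
H=np.array([.573,.256,.243]); PY=np.radians(5.5); PC=np.array([.559,.083,.179])
def q_of(M):
    q=Ro.from_matrix(M).as_quat(); return np.array([q[3],q[0],q[1],q[2]])
def headpose(yaw,tilt,d,sgn=1,hinge=None):
    """tool pose with TCP d above hinge along head z, jaws along head x"""
    Rh=(Ro.from_euler('z',yaw)*Ro.from_euler('y',tilt)).as_matrix()
    z=-Rh[:,2]; y=sgn*Rh[:,0]; x=np.cross(y,z)
    return (H if hinge is None else hinge)+d*Rh[:,2], q_of(np.stack([x,y,z],1))
def down(yaw_y):
    y=np.array([np.cos(yaw_y),np.sin(yaw_y),0]); z=np.array([0,0,-1.]); return q_of(np.stack([np.cross(y,z),y,z],1))
E
python3 - <<'E'
from h import *
for s in (1,-1):
  for yw,t,d in [(-21.4,.05,.16),(-21.4,.05,.057),(5.5,.524,.057),(5.5,.524,.15)]:
    p,q=headpose(np.radians(yw),t,d,s); j=r.inverse_kinematics(p,q); print(s,p.round(3),None if j is None else np.round(j,2))
# carton & plate poses
for a in (64-90,64+90,64):
    j=r.inverse_kinematics([.469,-.393,.03],down(np.radians(a))); print(a,None if j is None else np.round(j,2))
for a in (5.5+90,5.5-90,5.5,5.5+180):
    j=r.inverse_kinematics([.559,.083,.22],down(np.radians(a))); print(a,None if j is None else np.round(j,2))
E
```

```text
1 [0.58  0.253 0.403] [0.39 0.28 1.34 0.03 1.57 0.76]
1 [0.576 0.255 0.3  ] [0.39 0.32 1.5  0.04 1.37 0.76]
1 [0.601 0.259 0.292] [0.34 0.66 1.07 0.13 1.92 0.25]
1 [0.648 0.263 0.373] [0.33 0.72 0.8  0.13 2.13 0.27]
-1 [0.58  0.253 0.403] [ 0.39  0.28  1.34  0.03  1.57 -2.38]
-1 [0.576 0.255 0.3  ] [ 0.39  0.32  1.5   0.04  1.37 -2.38]
-1 [0.601 0.259 0.292] [ 0.34  0.66  1.07  0.13  1.92 -2.89]
-1 [0.648 0.263 0.373] [ 0.33  0.72  0.8   0.13  2.13 -2.87]
-26 [-0.7   0.56  1.79 -0.    0.8  -0.25]
154 [-0.7   0.56  1.79 -0.    0.8   2.9 ]
64 [-0.7   0.56  1.79 -0.    0.8  -1.82]
95.5 [ 0.14  0.26  1.76 -0.    1.13 -1.52]
-84.5 [ 0.14  0.26  1.76 -0.    1.13  1.62]
5.5 [ 0.14  0.26  1.76 -0.    1.13  0.05]
185.5 None
```

```bash
python3 - <<'E'
from h import *
s=r.sense(); p=s['tcp_pos'].copy(); p[2]=.42
r.move_linear(p,vel=.4)
y0=np.radians(-21.4)
P,q=headpose(y0,.05,.16); r.move_ptp(P,q)
w=snap('wrist','w1.png')
P,q=headpose(y0,.05,.057); print('stop',r.move_linear(P,q,vel=.12,f_stop=8))
s=r.sense(); print(s['tcp_pos'],s['ft_force'],s['time_s'])
hand.grasp(35)
s=r.sense(); print(s['grip_width'],s['ft_force'],s['wrist_torque'],s['time_s'])
E
```

```text
stop False
[0.57611251 0.25513083 0.30079009] [0.01993358 0.31646285 0.11814359] 6.775
0.02596596425123118 [ 0.29792694 -0.42213174  0.03738732] [ 0.00574867  0.16678848 -0.05398791] 7.7833
```

View pics/w1.png

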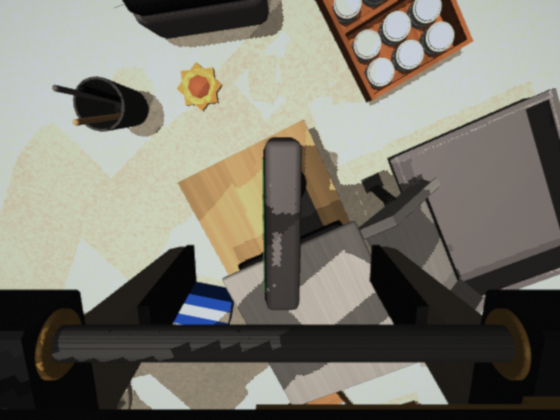

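The wrist view shows the head centred and square between the open fingers, at (282,222). The grip measures 26.0 mm, which matches the head's thickness, so I turn it now.

```bash
python3 - <<'E'
from h import *
y0,y1=np.radians(-21.4),np.radians(5.5)
n=8
for k in range(1,n+1):
    f=k/n
    P,q=headpose(y0+(y1-y0)*f,.05+(.524-.05)*f,.057)
    r.move_linear(P,q,vel=.03)
    s=r.sense(); print(s['ft_force'].round(1),s['wrist_torque'].round(2),round(s['grip_width'],4))
print(s['time_s'])
hand.open_gripper()
P,q=headpose(y1,.524,.16); r.move_linear(P,q,vel=.15)
for c in ['scene','side','wrist']:
    d=snap(c,c+'2.png'); np.savez(c+'2.npz',**d)
print(r.sense()['time_s'])
E
cat > head.py <<'E'
from h import *
import sys
for c in ['scene','side']:
    w=world(dict(np.load(c+sys.argv[1]+'.npz'))); x,y,z=w[...,0],w[...,1],w[...,2]
    m=(abs(x-.6)<.09)&(abs(y-.25)<.09)&(z>.265)&(z<.335)
    p=w[m];print(c,len(p))
    for i in range(3):
        best=None;rng=np.random.default_rng(0)
        if len(p)<30: break
        for _ in range(500):
            a,b,cc=p[rng.choice(len(p),3,False)]; nn=np.cross(b-a,cc-a)
            if np.linalg.norm(nn)<1e-7: continue
            nn/=np.linalg.norm(nn); inl=abs((p-a)@nn)<.003
            if best is None or inl.sum()>best.sum(): best=inl
        q=p[best]; ce=q.mean(0); nn=np.linalg.svd(q-ce)[2][2]; nn*=np.sign(nn[0]); print('plane',best.sum(),ce.round(3),nn.round(3),'yaw',np.degrees(np.arctan2(nn[1],nn[0])).round(1),'tilt',np.degrees(np.arcsin(-nn[2])).round(1)); p=p[~best]
E
python3 head.py 2
```

```text
[-3.   0.5  4.1] [0.3  1.05 0.18] 0.0257
[-5.3  0.3  4.6] [0.39 1.43 0.15] 0.0258
[-6.   2.7  4.7] [0.41 1.72 0.03] 0.0258
[-7.   2.1  4.5] [0.42 2.06 0.  ] 0.0258
[-7.4  2.4  3.7] [ 0.38  2.31 -0.03] 0.0257
[-8.7  1.9  4.5] [ 0.22  2.39 -0.08] 0.0257
[-9.6  1.5  3.6] [ 0.08  2.44 -0.08] 0.0257
[-11.8   0.6   3.9] [-0.09  2.57 -0.15] 0.026
9.9333
11.975
scene 228
plane 110 [0.619 0.224 0.295] [ 0.883  0.073 -0.463] yaw 4.7 tilt 27.6
plane 86 [0.616 0.236 0.319] [0.325 0.035 0.945] yaw 6.2 tilt -70.9
plane 20 [0.62  0.242 0.314] [0.986 0.098 0.137] yaw 5.7 tilt -7.9
side 783
plane 470 [0.585 0.261 0.298] [ 0.844  0.068 -0.531] yaw 4.6 tilt 32.1
plane 136 [0.614 0.262 0.32 ] [0.528 0.056 0.847] yaw 6.1 tilt -57.9
plane 109 [0.592 0.318 0.291] [ 0.121 -0.992  0.018] yaw -83.0 tilt -1.0
```

View pics/side2.png

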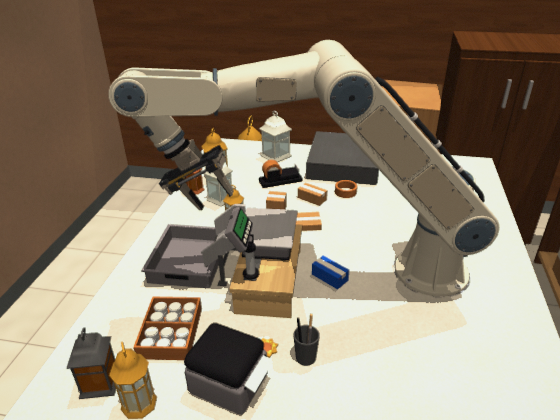

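```bash
python3 - <<'E'
from h import *
s=r.sense(); p=s['tcp_pos']+[0.02,-.12,.08]
r.move_linear(p,vel=.3)
r.move_ptp([.46,-.36,.30],down(np.radians(63.5)))
d=snap('wrist','w3.png'); np.savez('w3.npz',**d)
w=world(d); x,y,z=w[...,0],w[...,1],w[...,2]
m=(abs(x-.47)<.09)&(abs(y+.393)<.09)&(abs(z-.048)<.006)
n,l,st,_=cv2.connectedComponentsWithStats(m.astype(np.uint8)); m=l==1+st[1:,4].argmax()
print(m.sum(),np.median(z[m]),cv2.minAreaRect((w[m][:,:2]*1000).astype(np.float32)))
for o in spot_point('carton_long_mid','wrist'): print(o)
print(r.sense()['time_s'],r.sense()['joint_pos'])
E
```

```text
4263 0.04804864676132884 ((467.74163818359375, -394.3779296875), (60.07749938964844, 112.76747131347656), 64.50817108154297)
{'at': [0.4726, 0.4677], 'score': 0.57}
14.7667 [-6.65462332e-01  2.19987365e-01  1.62248002e+00  1.28778505e-04
  1.29911797e+00 -1.77449995e+00]
```

View pics/w3.png

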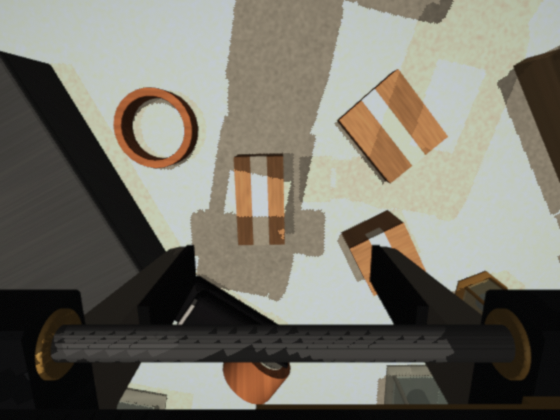

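```bash
python3 - <<'E'
from h import *
q=down(np.radians(64.5)); c=[.468,-.394]
r.move_linear([*c,.13],q,vel=.3)
print('stop',r.move_linear([*c,.008],q,vel=.12,f_stop=8))
hand.grasp(25); s=r.sense(); print(s['grip_width'],s['ft_force'],s['time_s'])
r.move_linear([*c,.30],vel=.25); s=r.sense(); print(s['grip_width'],s['ft_force'],s['time_s'])
ex=np.array([np.cos(PY),np.sin(PY),0]);ey=np.array([-ex[1],ex[0],0])
T=PC-.02*ex-.012*ey; qp=down(PY+np.pi/2)
r.move_linear([T[0],T[1],.30],qp,vel=.3)
d=snap('wrist','w4.png'); np.savez('w4.npz',**d); d=snap('side','side4.png'); np.savez('side4.npz',**d)
d=snap('scene','scene4.png'); np.savez('scene4.npz',**d)
s=r.sense(); print(s['grip_width'],s['ft_force'],s['time_s'])
E
python3 head.py 4
```

```text
stop False
0.05995927250405547 [-1.85675388 -1.11379668  2.91079003] 17.2417
0.059503296934411525 [-0.10851677 -0.02952176 -2.73144875] 18.5583
0.059945368200476176 [-0.89795596  0.29100333 -3.23154993] 20.4167
scene 563
plane 284 [0.617 0.256 0.294] [ 0.88   0.077 -0.469] yaw 5.0 tilt 28.0
plane 200 [0.615 0.258 0.319] [0.485 0.05  0.873] yaw 5.8 tilt -60.9
plane 42 [0.612 0.264 0.321] [ 0.128 -0.024 -0.991] yaw -10.5 tilt 82.5
side 778
plane 467 [0.585 0.26  0.298] [ 0.843  0.076 -0.532] yaw 5.2 tilt 32.1
plane 130 [0.614 0.265 0.32 ] [0.54  0.059 0.84 ] yaw 6.2 tilt -57.1
plane 117 [0.59  0.317 0.29 ] [ 0.118 -0.993  0.027] yaw -83.2 tilt -1.5
```

View pics/w4.png

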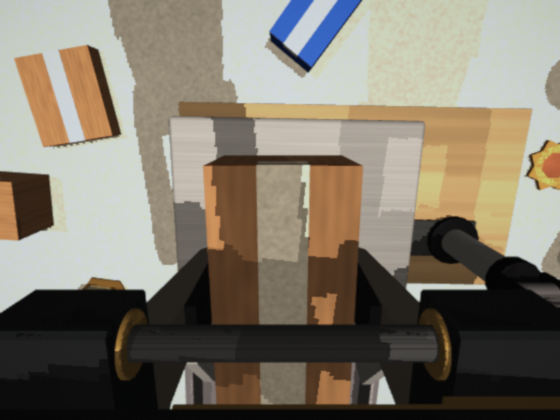

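View pics/side4.png

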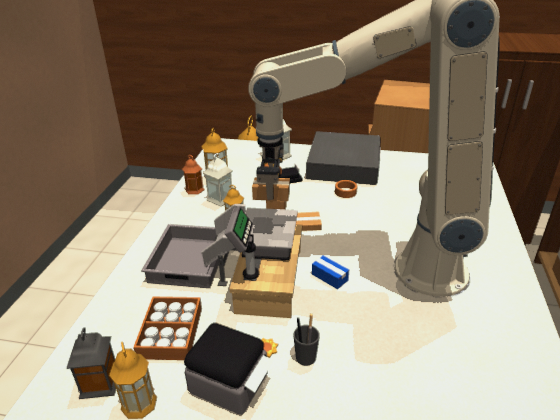

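The wrist view shows the carton held square. The plate's front corners are at (172,118) and (424,122). Before lowering I check them in the plate frame.

```bash
python3 - <<'E'
from h import *
w=world(dict(np.load('w4.npz'))); m=abs(w[...,2]-.179)<.004; m&=(abs(w[...,0]-.52)<.12)&(abs(w[...,1]-.08)<.15)
n,l,st,_=cv2.connectedComponentsWithStats(m.astype(np.uint8)); m=l==1+st[1:,4].argmax()
p=w[m]; print(len(p),np.median(p[:,2]))
v=(p-PC)@Ro.from_euler('z',PY).as_matrix()
print(np.percentile(v[:,:2],[0,.5,99.5,100],axis=0).round(4))
f=[]  # front edge line fit
for y in np.arange(-.09,.09,.01):
    s=v[abs(v[:,1]-y)<.005]; f.append((y,s[:,0].min()))
f=np.array(f);k=np.polyfit(f[:,0],f[:,1],1); print('front x',k[1].round(4),'yaw err deg',np.degrees(np.arctan(-k[0])).round(2))
E
```

```text
18757 0.1799122506232948
[[-0.0977 -0.1075]
 [-0.0968 -0.1053]
 [ 0.0418  0.1021]
 [ 0.0547  0.1042]]
front x -0.0956 yaw err deg -1.23
```

```bash
sed -i 's/^H=.*/H=np.array([.573,.256,.243]); PY=np.radians(4.6); PC=np.array([.5545,.081,.180])/' h.py
cat >> h.py <<'E'
ex=np.array([np.cos(PY),np.sin(PY),0]);ey=np.array([-ex[1],ex[0],0])
def pp(x,y,z): return PC+x*ex+y*ey+np.array([0,0,z])
E
python3 - <<'E'
from h import *
q=down(PY+np.pi/2)
r.move_linear(pp(-.02,-.012,.03),q,vel=.2)
print('stop',r.move_linear(pp(-.02,-.012,.007),q,vel=.03,f_stop=4)); s=r.sense(); print(s['tcp_pos'],s['ft_force'])
hand.open_gripper()
r.move_linear(pp(-.02,-.012,.12),q,vel=.25)
t0=r.sense()['time_s']
r.move_ptp(pp(-.15,-.012,.12),down(PY))
w=snap('wrist','w5.png'); np.savez('w5.npz',**w); np.savez('side5.npz',**snap('side','side5.png')); np.savez('scene5.npz',**snap('scene','scene5.png'))
r.hold(max(0,t0+2.3-r.sense()['time_s'])); print(t0,r.sense()['time_s'])
for c in ['w','scene','side']:
    w=world(dict(np.load(c+'5.npz'))); m=(abs(w[...,2]-.228)<.006)&(abs(w[...,0]-.53)<.13)&(abs(w[...,1]-.07)<.09)
    n,l,st,_=cv2.connectedComponentsWithStats(m.astype(np.uint8))
    if n<2: continue
    m=l==1+st[1:,4].argmax()
    v=(w[m]-PC)@Ro.from_euler('z',PY).as_matrix(); print(c,m.sum(),np.median(v[:,2]),cv2.minAreaRect((v[:,:2]*1000).astype(np.float32)))
E
python3 head.py 5
```

```text
stop True
[0.53519034 0.06741594 0.18809959] [-0.72205876 -0.46162761  4.34645943]
22.9417 25.2417
w 12337 0.04796264910683589 ((-19.52703857421875, -10.863630294799805), (60.50296401977539, 114.01713562011719), 89.9007797241211)
scene 400 0.046496489302595694 ((-17.436046600341797, -10.993932723999023), (115.39998626708984, 60.6254997253418), 0.14109544456005096)
side 403 0.04730876228293376 ((-20.608009338378906, -12.237850189208984), (113.13733673095703, 72.93091583251953), 2.063136339187622)
scene 570
plane 294 [0.617 0.258 0.295] [ 0.881  0.085 -0.465] yaw 5.5 tilt 27.7
plane 208 [0.615 0.256 0.319] [0.481 0.044 0.875] yaw 5.2 tilt -61.1
plane 39 [0.613 0.259 0.32 ] [ 0.091  0.006 -0.996] yaw 3.7 tilt 84.7
side 787
plane 474 [0.585 0.261 0.298] [ 0.841  0.065 -0.538] yaw 4.4 tilt 32.5
plane 128 [0.614 0.261 0.32 ] [0.508 0.049 0.86 ] yaw 5.5 tilt -59.3
plane 112 [0.591 0.318 0.289] [ 0.123 -0.992  0.022] yaw -82.9 tilt -1.2
```

View pics/side5.png

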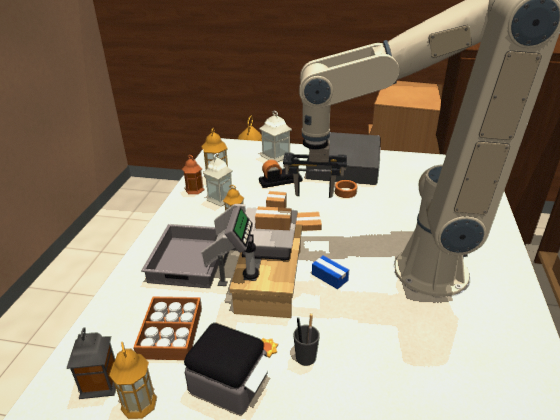

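View pics/w5.png

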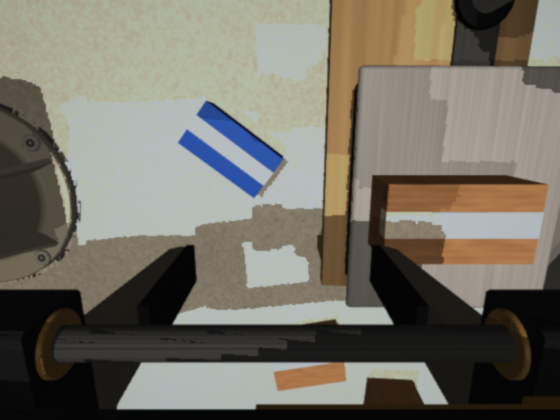

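Carton is flat and centred (-20, -11 mm), and it was left untouched for 2.3 s. Now I push it.

```bash
python3 - <<'E'
from h import *
q=down(PY)
hand.grasp(10)
r.move_linear(pp(-.13,-.011,.12),q,vel=.2); r.move_linear(pp(-.13,-.011,.02),q,vel=.15)
print('stop',r.move_linear(pp(-.05,-.011,.02),q,vel=.08,f_stop=25))
print('stop',r.move_linear(pp(.02,-.011,.02),q,vel=.06,f_stop=25))
print(r.sense()['ft_force'])
np.savez('scene6.npz',**snap('scene','scene6.png')); snap('side','side6.png')
print(r.sense()['time_s'])
E
```

```text
stop False
stop False
[-2.23229401  0.17348941  2.69192356]
30.2167
```

View pics/scene6.png

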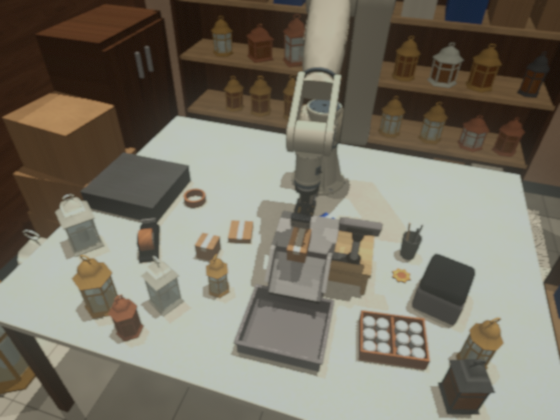

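The carton, at (298,244), is overhanging the lip and still aligned. I keep pushing.

```bash
python3 - <<'E'
from h import *
q=down(PY)
for x in (.05,.075):
    print('stop',r.move_linear(pp(x,-.011,.02),q,vel=.06,f_stop=25), r.sense()['ft_force'].round(1))
r.hold(.5)
snap('scene','scene7.png')
snap('wrist','w7.png')
print(r.sense()['time_s'])
E
```

```text
stop False [-0.8  0.3  0.3]
stop False [-0.1  0.7  0.1]
32.0333
```

View pics/scene7.png

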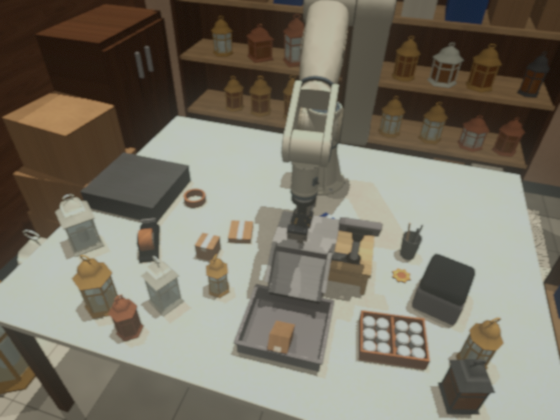

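The carton is in the tote at (282,337). I back off and check how it rests.

```bash
python3 - <<'E'
from h import *
r.move_linear(pp(.03,-.03,.16),vel=.2)
r.move_linear(pp(-.12,-.05,.22),vel=.25)
for c in ('scene','side'): np.savez(c+'8.npz',**snap(c,c+'8.png'))
print(r.sense()['time_s'])
for c in ('scene','side'):
    d=dict(np.load(c+'8.npz')); w=world(d); v=(w-pp(.09,0,0))@Ro.from_euler('z',PY).as_matrix()
    hsv=cv2.cvtColor(d['frame'],cv2.COLOR_RGB2HSV)
    m=(v[...,0]>.1)&(v[...,0]<.32)&(abs(v[...,1])<.12)&(w[...,2]>.012)
    mb=m&(hsv[...,1]>90)
    for k in (m,mb):
        print(c,k.sum(), np.percentile(v[k],[2,50,98],axis=0).round(3).tolist() if k.sum() else '')
a=cv2.imread('pics/scene8.png'); cv2.imwrite('pics/crop8.png',cv2.resize(a[170:370,170:430],None,fx=3,fy=3,interpolation=2))
E
python3 head.py 8
```

```text
33.825
scene 1865 [[0.101, -0.108, -0.165], [0.298, -0.002, -0.119], [0.316, 0.118, -0.05]]
scene 533 [[0.203, -0.039, -0.132], [0.285, -0.01, -0.095], [0.311, 0.018, -0.073]]
side 1485 [[0.103, -0.09, -0.166], [0.246, 0.019, -0.123], [0.31, 0.12, -0.06]]
side 716 [[0.195, -0.041, -0.16], [0.246, 0.012, -0.114], [0.299, 0.024, -0.076]]
scene 565
plane 292 [0.617 0.256 0.295] [ 0.882  0.079 -0.464] yaw 5.1 tilt 27.6
plane 197 [0.615 0.258 0.32 ] [0.319 0.015 0.947] yaw 2.6 tilt -71.3
plane 46 [0.616 0.256 0.318] [0.897 0.064 0.437] yaw 4.1 tilt -25.9
side 783
plane 474 [0.585 0.262 0.298] [ 0.845  0.06  -0.531] yaw 4.0 tilt 32.1
plane 129 [0.614 0.261 0.32 ] [0.482 0.047 0.875] yaw 5.6 tilt -61.0
plane 101 [0.592 0.318 0.29 ] [ 0.011  0.998 -0.057] yaw 89.4 tilt 3.2
```

View pics/crop8.png

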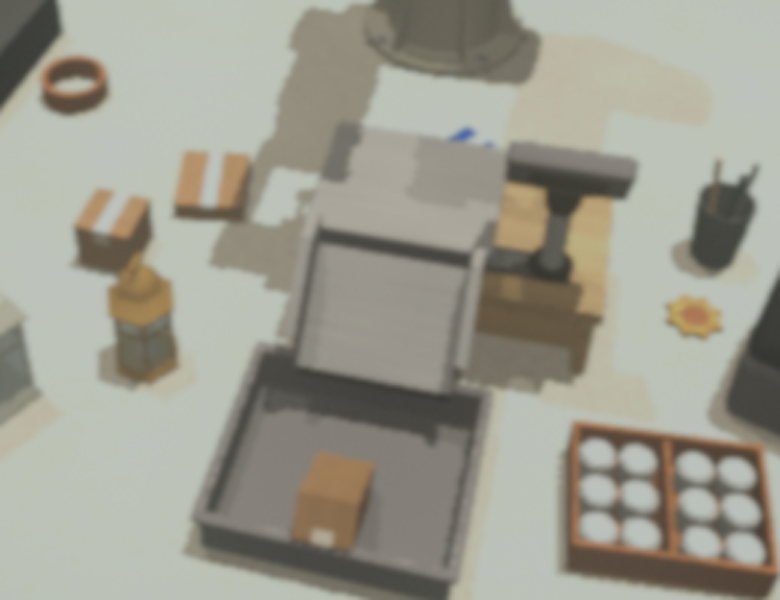

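View pics/side8.png

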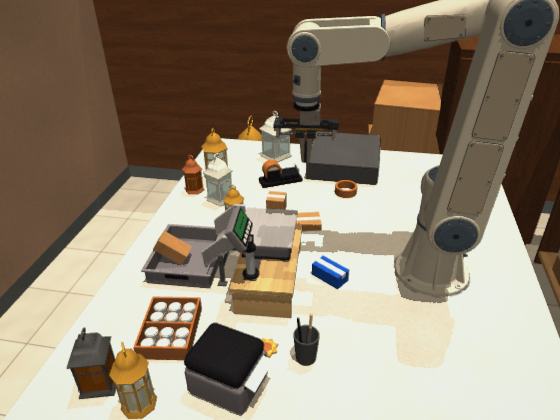

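It rests leaning on the tote's far wall, and its centre height is close to the limit. I fit it precisely.

```bash
cat > fit.py <<'E'
from h import *
from scipy.optimize import least_squares
import sys
k=sys.argv[1]
A=[]
for c in sys.argv[2:] or ('scene','side'):
    d=dict(np.load(c+k+'.npz')); w=world(d); v=(w-pp(.09,0,0))@Ro.from_euler('z',PY).as_matrix()
    hsv=cv2.cvtColor(d['frame'],cv2.COLOR_RGB2HSV)
    m=(v[...,0]>.1)&(v[...,0]<.325)&(abs(v[...,1])<.12)&(w[...,2]>.005)&(v[...,2]<-.03)
    fl=m&(hsv[...,1]<70); zz=v[fl][:,2]; print(c,'floor',np.median(zz[zz<-.155]) if (zz<-.155).any() else None)
    m&=(hsv[...,1]>100)&(hsv[...,0]<20)
    m=cv2.erode(m.astype(np.uint8),np.ones((3,3)))>0
    A.append(v[m]); print(c,m.sum(),v[m].min(0).round(3),v[m].max(0).round(3))
p=np.concatenate(A); h=np.array([.056,.03,.024])
def res(q):
    l=abs((p-q[:3])@Ro.from_rotvec(q[3:]).as_matrix())-h
    o=np.maximum(l,0); return np.linalg.norm(o,axis=1)+np.minimum(l.max(1),0)
best=None
for a in np.radians([-60,-45,-30,0,30,45,60]):
  for b in (0,-.3,.3):
   for ro in (0,np.pi/2):
    s=least_squares(res,[*p.mean(0),*(Ro.from_euler('z',b)*Ro.from_euler('y',a)*Ro.from_euler('x',ro)).as_rotvec()],loss='soft_l1',f_scale=.003)
    if best is None or s.cost<best.cost: best=s
print('center',best.x[:3].round(4),'rms mm',1e3*np.sqrt((best.fun**2).mean()).round(5)); M=Ro.from_rotvec(best.x[3:]).as_matrix(); print(M.round(2))
co=np.array([[i,j,l] for i in(-1,1) for j in(-1,1) for l in(-1,1)])*h@M.T+best.x[:3]; print('z range',co[:,2].min(),co[:,2].max(),'x range',co[:,0].min(),co[:,0].max())
E
python3 fit.py 8; python3 fit.py 8 scene; python3 fit.py 8 side
```

```text
scene floor -0.1731655566751405
scene 359 [ 0.209 -0.035 -0.13 ] [ 0.31   0.015 -0.071]
side floor -0.17205737567474721
side 557 [ 0.194 -0.037 -0.162] [ 0.304  0.025 -0.072]
center [ 0.253  -0.0123 -0.1254] rms mm 2.5500000000000003
[[ 0.83 -0.   -0.56]
 [-0.    1.   -0.  ]
 [ 0.56  0.    0.83]]
z range -0.17677699795281948 -0.07398819200820173 x range 0.1931101422074893 0.31280521377221965
scene floor -0.1731655566751405
scene 359 [ 0.209 -0.035 -0.13 ] [ 0.31   0.015 -0.071]
center [ 0.2571 -0.0101 -0.1308] rms mm 1.72
[[ 0.82 -0.57 -0.01]
 [-0.01  0.01 -1.  ]
 [ 0.57  0.82  0.  ]]
z range -0.18747466725462913 -0.07420387388764604 x range 0.19375521870599377 0.32051188106778816
side floor -0.17205737567474721
side 557 [ 0.194 -0.037 -0.162] [ 0.304  0.025 -0.072]
center [ 0.2475 -0.0123 -0.1281] rms mm 2.82
[[ 0.82 -0.01 -0.57]
 [ 0.    1.   -0.  ]
 [ 0.57  0.    0.82]]
z range -0.17973468461688877 -0.07654529614230385 x range 0.18763212195379406 0.30745165357329696
```

```bash
python3 - <<'E'
from h import *
r.hold(1.5)
for c in ('scene','side'): np.savez(c+'9.npz',**snap(c,c+'9.png'))
print(r.sense()['time_s'])
for c,reg in (('scene',(290,370,230,340)),('side',(220,290,140,230))):
    a=cv2.imread(f'pics/{c}8.png').astype(int);b=cv2.imread(f'pics/{c}9.png').astype(int)
    y0,y1,x0,x1=reg; dd=abs(a-b)[y0:y1,x0:x1]; print(c,'diff',dd.max(),dd.mean())
    z=[np.load(c+k+'.npz') for k in '09']; W0,W9=[world(dict(t)) for t in z]
    print(c,'bystander colour diff')
    f0,f9=z[0]['frame'].astype(int),z[1]['frame'].astype(int)
    for n,X in dict(cube=(.62,-.255,.04),flat=(.465,-.19,.013),lantern=(.774,-.155,.08),tape=(.35,-.46,.02),star=(.5,.42,.004)).items():
        u,v=proj(dict(z[0]),X).astype(int); s=np.s_[v-12:v+12,u-12:u+12]; print(n,(u,v),'depth diff med mm',np.nanmedian(abs(z[0]['range_z'][s]-z[1]['range_z'][s]))*1e3)
E
python3 fit.py 9
```

```text
35.425
scene diff 12 0.29143939393939394
scene bystander colour diff
cube (np.int64(212), np.int64(250)) depth diff med mm 3.6410093
flat (np.int64(244), np.int64(232)) depth diff med mm 4.1380525
lantern (np.int64(220), np.int64(280)) depth diff med mm 3.0695796
tape (np.int64(194), np.int64(200)) depth diff med mm 4.9960613
star (np.int64(398), np.int64(276)) depth diff med mm 3.4000278
side diff 11 0.9032275132275133
side bystander colour diff
cube (np.int64(269), np.int64(204)) depth diff med mm 5.331576
flat (np.int64(305), np.int64(222)) depth diff med mm 4.32688
lantern (np.int64(225), np.int64(206)) depth diff med mm 5.118549
tape (np.int64(340), np.int64(188)) depth diff med mm 5.2649975
star (np.int64(261), np.int64(344)) depth diff med mm 2.5714636
scene floor -0.17305446282035655
scene 355 [ 0.208 -0.035 -0.131] [ 0.309  0.015 -0.071]
side floor -0.17212933186589757
side 584 [ 0.193 -0.041 -0.167] [ 0.301  0.026 -0.071]
center [ 0.2528 -0.0122 -0.1255] rms mm 2.5500000000000003
[[ 0.83  0.01 -0.56]
 [-0.01  1.    0.01]
 [ 0.56 -0.    0.83]]
z range -0.17691996422822576 -0.0740204018926388 x range 0.19261890190914438 0.3128904685123725
```

The carton has not moved. Its centre is about 7–11 mm below the height limit, and the bystanders differ only by depth noise. I hand in.

```bash
python3 -c "
from h import *
r.job_done(); print(r.sense()['time_s'])"
```

```text
the job is handed in; nothing more can be done
the job is handed in; nothing more can be done
```

I set the display, weighed the long carton and pushed it into the tote, then handed the job in at about 35.4 s of the 72 s allowed. No verdict is reported, so the results below are my own last measurements.

- **Display head:** I pinched it over its upper edge and turned it. Its yaw is about 4–5° against the plate's 4.6°, so it is square within about 1°. It leans back 28° (scene camera) to 32° (side camera), and the mean is about 30°.
- **Weighing:** The carton lay flat about 22 mm from the plate's centre. It was untouched for at least 2.3 s.
- **Tote:** I pushed the carton over the far edge with the fingers closed. It slid down the chute and lies still in the tote, with no change in pictures 1.5 s apart. It is not flat: it leans about 34° against the tote's far wall.
- **Carton height:** Its centre is 121 to 125 mm below the plate's face, and the limit is 114 mm. That leaves a margin of only about 7–11 mm. The single-camera fits differed by a few mm.
- **Bystanders:** The other cartons, the lantern, the tape roll and the star differ only by depth noise of 3–5 mm from the start. The gripper was clear of everything at hand-in.
- **Disagreement:** My first plate-centre estimate was about 5 mm off in x, compared with the close wrist view. I corrected it before placing the carton.

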